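# Catch the lens-box lid and let it down softly

## Task

Close the open lid of the grey lens box without letting it slap shut. Nudge the lid forward past upright with the fingers so that it begins to fall, catch it from below on a finger about half-way down, stop it there for a moment and lower it slowly until it is fully shut, then draw the finger away. Do not grip the lid or press hard on it, and leave the things in and around the box where they stand.

Things in the scene. Friction and masses are not known exactly. Their poses are not given: they have to be found in the camera images.
- lens_box: open-topped grey plastic box, 120 (x, depth) x 184 (y, width) x 60 mm high, walls 5 mm, fixed to the bench; origin at the centre of its underside on the bench top; its -x side is the front and looks roughly to the robot's right, z is up; a divider across the middle makes two compartments. The lid is hinged along the top of its back (+x) wall, on the robot's left.
- hinge_mid (a point): middle of the lid's hinge axis, 62 mm behind (+x) the box's origin and 63 mm above the bench; axes as the box's, the hinge runs along y
- lip_edge (a point): middle of the lid's free edge, half-way through its thickness. The lid is a flat grey panel 6 mm thick, 184 mm wide, reaching 145 mm from the hinge axis to this edge; when shut it is level, its underside 60 mm above the bench, and its free edge overhangs the front wall of the box by 23 mm over the whole width. Site axes: -x points from the hinge towards the free edge, z out of the lid's outer face (up when shut).
- box_lid (a joint): lid angle in rad: 0 shut (level), 1.57 upright, 1.83 the back stop; starts at 1.62 to 1.74. Stiff damped hinge: within 0.15 rad of upright it stays where left; below about 1.3 it falls, 0.2 rad/s at 1.2, 0.5 at 0.85, 0.8 to 1.05 at the slap (about 2 s from 1.2). Lid about 0.2 kg; its free edge weighs 1 N on a finger when level.
- lens_jar_mid (a point): enlarger lens in a clear screw jar with black lid, 54 mm wide, 42 mm high, standing loose in the compartment nearer the robot (the box's +y); point at its centre, half-way up; not to be moved
- film_loupe_mid (a point): film loupe, black with clear foot, 42 mm wide, 48 mm high, standing loose in the compartment away from the robot (the box's -y); point at its centre, half-way up; not to be moved
- film_can_mid (a point): white film canister with grey cap, 34 mm wide, 51 mm high, standing loose beside the box, on the side away from the robot; point at its centre, half-way up; not to be moved
- tank_mid (a point): black developing tank with a red cap, 70 mm wide, 116 mm high, standing loose behind the hinge side of the box, on the side nearer the robot; point at its centre, half-way up; not to be moved
- tape_mid (a point): roll of tape lying flat, 92 mm wide, 24 mm high, on the bench behind the hinge side of the box; point at its centre, half-way up; not to be moved

How it is judged:
On the way, in this order (a step that is already met when the one before it is completed fails the run):
1. the lid has been tipped forward past upright and is below 1.25 rad (value of joint box_lid below 1.25 rad), for 0.02 s.
2. the lid is caught on the fingers between 0.15 and 0.85 rad: touched by them and moving down at less than 0.25 rad/s for 0.3 s (value of joint box_lid between 0.15 and 0.85 rad and velocity of joint box_lid above -0.25 rad/s and contact force between the fingers and box_lid above 0.2 N), for 0.3 s.
At the end, for the whole second after the job is handed in: the lid is shut to within 0.03 rad and at rest, and the lens jar, loupe, film can, tank and tape roll are each within 20 mm of where they stood (value of joint box_lid below 0.03 rad and velocity of joint box_lid above -0.05 rad/s and distance of each of lens_jar_mid, film_loupe_mid, film_can_mid, tank_mid, tape_mid from where it was at the start of the episode below 0.02 m); the robot touches nothing.
It fails at once if the lid slaps down: it turns faster than 0.4 rad/s while it is between 0.2 and 0.03 rad (4 mm) from shut (value of joint box_lid between 0.03 and 0.2 rad and velocity of joint box_lid below -0.4 rad/s).
It fails at once if the fingers press on the lid or squeeze it with more than 30 N (contact force between the fingers and box_lid above 30 N).
It fails at once if the lens jar or the loupe in the box is shifted or lifted by more than 20 mm (distance of any of lens_jar_mid, film_loupe_mid from where it was at the start of the episode above 0.02 m).
It fails at once if the film can, developing tank or tape roll is shifted or lifted by more than 20 mm (distance of any of film_can_mid, tank_mid, tape_mid from where it was at the start of the episode above 0.02 m).
It also fails if it takes over 53 s, if anything falls off the work surface, if the arm or the gripper's body presses on something with over 40 N, if the wrist force passes 120 N, or if a joint passes its speed limit or range.

## Robot

A 6-joint arm with a two-finger parallel gripper is mounted at the origin on a cart in front of the work surface, level with it; the furniture and walls round the work are solid. World frame = base frame: x ahead of the robot, y to its left, z up, the work surface at z = 0. Lengths are in m, angles in rad, forces in N, time in s.
With the tool pointing down it reaches from about 0.35 to 0.8 m from the base axis. Payload 7.3 kg.
Tool frame: the origin (TCP) lies midway between the tips of the shut fingers; the grasp point (between the pads) lies 19 mm behind it; z points along the fingers, y is the direction in which the jaws open and shut (so a half turn about z gives the same grasp; the last joint's range is limited). The gripper opens to 85 mm and grips with 20 to 120 N. Pads are 22 mm wide; open, the fingers measure 114 mm over their backs; the gripper's body (76 mm by 85 mm) begins 54 mm behind the grasp point. The pads swing forward as they close: fully open they stand 13 mm farther back than shut.
Start: joints at [0.98, 0.342, 1.524, -0, 1.275, -0.146], TCP at [0.226, 0.474, 0.231] pointing down, gripper open.
Joint ranges: [-2.53, 2.53], [-0.77, 2.02], [0.04, 2.7], [-1, 4.14], [0.28, 2.66], [-3.11, 3.11]. Speed limits (rad/s): [2.57, 2.57, 3.14, 3.14, 3.14, 3.14].

## Interface

Orientations are given as a unit quaternion [x, y, z, w].
In Python, from workcell import manip gives the robot as it stands.
- The arm moves only by the tool apply_moves, never from a script. Its argument "targets" is a list of rows, each an object of numbers: "fingers": the gripper command: -1 is fully open, 1 is shut, values between are in proportion; "dx", "dy", "dz": the shift along the world's x, y, z in mm; "wx", "wy", "wz": the turn, a rotation vector about the world's x, y, z in rad. In form: [{"fingers": .., "dx": .., "dy": .., "dz": .., "wx": .., "wy": .., "wz": ..}, ...]. A call has 1 to 8 rows; each row is the pose to reach, as a shift and turn from the pose commanded when the call began; what a row does not reach only later rows make up. A row lasts 1/12 s, in which the tool goes at most 41.7 mm and 7.16 degrees, less where a joint would pass 70% of its speed; a pose out of reach is approached as far as the arm can. A call with a gripper value outside its range is refused whole. The fingers move at their own pace and stop on an object; the grip force is fixed at half the most. Time passes only in rows, so rows that repeat a pose let the fingers close. It gives the time, the measured TCP pose, the force and the opening at its end, in the units of the state.
- manip.get_obs(): the state, without advancing time (a new reading comes with each control period).
- manip.camera(name): name is "scene" or "top" or "wrist"; returns a dict with "image" (384x512x3 uint8, red, green, blue), "fx", "fy", "cx", "cy" (pixels), "view" (4x4, takes a point from world to camera coordinates); the wrist camera has in their place "mount" (4x4, takes a point from camera to tool coordinates, whose origin is the TCP and whose axes are the flange's). Camera axes: x right, y up, looking along -z (the intrinsics and any distortion apply to the point x, -y, -z); pixel columns grow to the right and rows downward; lengths in m; the calibration is good to about 2 mm. A picture is of the moment at which its call begins: read the wrist's pose just before it. There is no depth.
- manip.hand_in(): hands the job in, once; it reports no verdict.
The state is a dict: "t": time; "joint_positions": joint angles; "joint_velocities": joint speeds; "joint_efforts": joint torques, N m; "ee_pos": TCP position; "tcp_rot": TCP orientation; "force": force on the tool from outside, world axes, zero at the start; "moment": the same for the moment, N m; "finger_gap": finger opening in m.
Only numpy, scipy, OpenCV 4.12 (cv2) and the standard library are available. Lean on these libraries where they do the work, as an engineer would, in place of code of your own. Each camera call takes 0.05 s, during which the arm holds its last target.

## Working session

There is one attempt and no reset: what is moved stays moved. The work goes in short steps, Python scripts to look and compute and a tool call to move; the robot and the scene stay as the last step left them, time stands still between calls to the robot, and variables do not carry over. Pictures are saved under pics/ and viewed, and the job is handed in when it is done.

Besides the shell and the picture viewer there is one more tool, called after ">>>" in YAML: its name, and indented under it one key for each argument. apply_moves: Moves the arm, as the interface text tells. Its arguments: {"type":"object","properties":{"targets":{"type":"array","items":{"type":"object","properties":{"fingers":{"type":"number"},"dx":{"type":"number"},"dy":{"type":"number"},"dz":{"type":"number"},"wx":{"type":"number"},"wy":{"type":"number"},"wz":{"type":"number"}}}}},"required":["targets"]}

```bash
mkdir -p pics; ls
python3 - <<'E'
from workcell import manip
import cv2
print(manip.get_obs())
for n in("scene","top","wrist"):
    c=manip.camera(n); cv2.imwrite(f"pics/a_{n}.png",c["image"][:,:,::-1])
    print(n,{k:v for k,v in c.items() if k!="image"})
E
```

```text
pics
{'t': 0.0, 'joint_positions': array([ 9.80011976e-01,  3.42704790e-01,  1.52502862e+00, -5.13798831e-06,
        1.27539735e+00, -1.46036080e-01]), 'joint_velocities': array([-0.00041061, -0.00037801, -0.00102625,  0.00015377, -0.00157025,
        0.00053316]), 'joint_efforts': array([-1.62353448e-03, -4.33685732e+01, -2.46006095e+01, -2.77311992e-04,
        7.91510451e-03, -2.35042791e-05]), 'ee_pos': array([0.22564098, 0.4735875 , 0.23063122]), 'tcp_rot': array([ 2.20545122e-01,  9.75376470e-01, -7.18336624e-04, -2.74669447e-04]), 'force': array([ 0.75098434, -0.25331033,  1.10477168]), 'moment': array([ 0.0378487 , -0.02971609,  0.00994241]), 'finger_gap': 0.08545689089353599}
scene {'fx': 451.9329936233761, 'fy': 451.9329936233761, 'cx': 245.51914402830104, 'cy': 191.33499150602444, 'view': array([[ 0.87338294, -0.48697705, -0.00745588, -0.47560993],
       [ 0.27815871,  0.48618844,  0.82840119, -0.28896617],
       [-0.39978741, -0.72558539,  0.5600856 , -0.62000021],
       [ 0.        ,  0.        ,  0.        ,  1.        ]])}
top {'fx': 480.12858291028965, 'fy': 480.12858291028965, 'cx': 253.4340149524453, 'cy': 192.16509079278978, 'view': array([[-0.02605361, -0.99925605, -0.02843524,  0.1501149 ],
       [ 0.99289176, -0.02917128,  0.11539059, -0.60014417],
       [-0.11613424, -0.02522677,  0.99291311, -0.99018125],
       [ 0.        ,  0.        ,  0.        ,  1.        ]])}
wrist {'fx': 335.14690479984984, 'fy': 335.14690479984984, 'cx': 253.35418151645374, 'cy': 191.57780191418243, 'mount': array([[-4.37755311e-04,  9.65039071e-01,  2.62105704e-01,
         6.64702603e-02],
       [ 9.99999645e-01,  2.33835281e-04,  8.09196326e-04,
        -2.42649648e-05],
       [ 7.19616510e-04,  2.62105965e-01, -9.65038831e-01,
        -1.43437472e-01],
       [ 0.00000000e+00,  0.00000000e+00,  0.00000000e+00,
         1.00000000e+00]])}
```

View pics/a_scene.png

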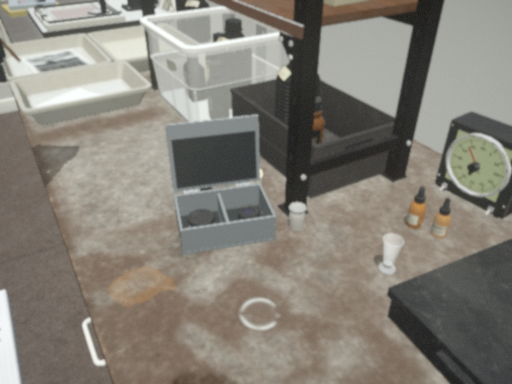

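View pics/a_top.png

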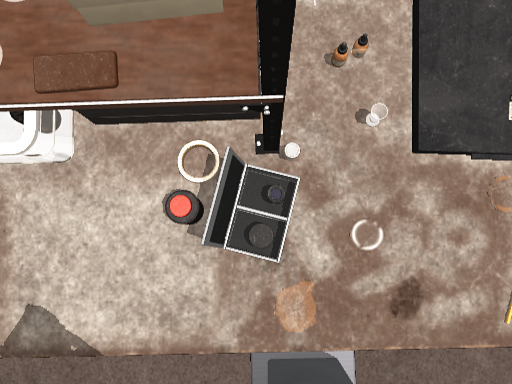

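View pics/a_wrist.png

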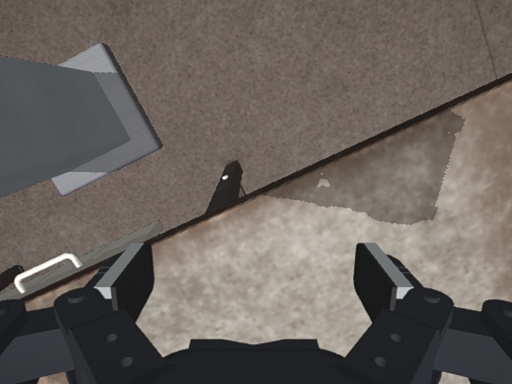

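Run:
```python
import cv2
a=cv2.imread("pics/a_top.png")
cv2.imwrite("pics/b_top.png",cv2.resize(a[130:280,150:350],None,fx=4,fy=4,interpolation=cv2.INTER_CUBIC))
a=cv2.imread("pics/a_scene.png")
cv2.imwrite("pics/b_scene.png",cv2.resize(a[105:255,150:350],None,fx=4,fy=4,interpolation=cv2.INTER_CUBIC))
```

```text
(no output)
```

View pics/b_top.png

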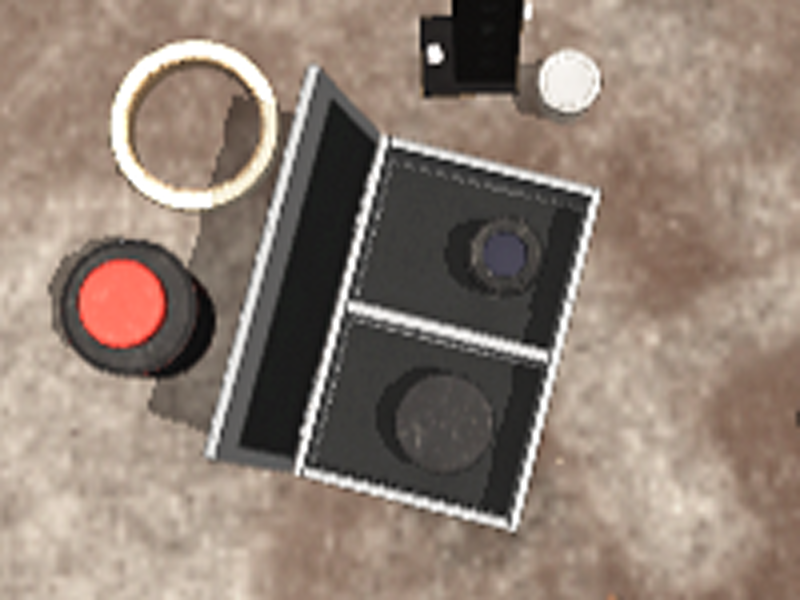

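View pics/b_scene.png

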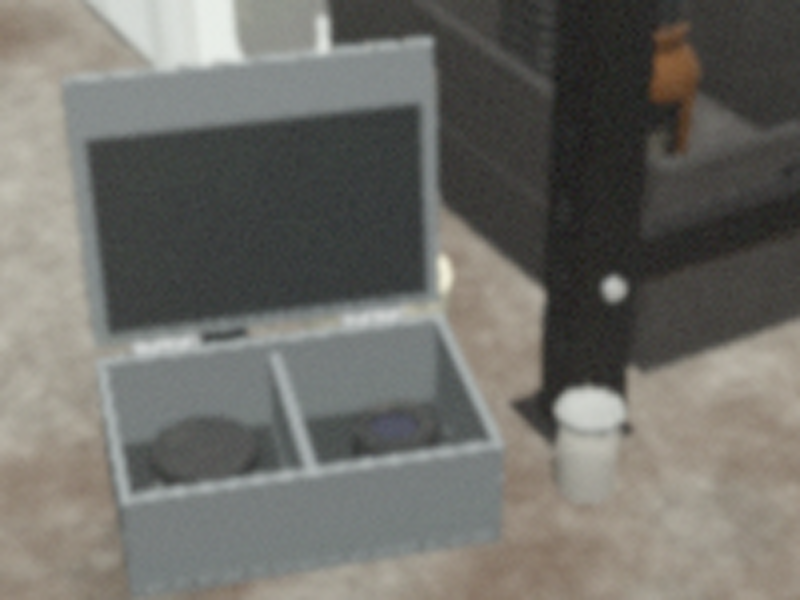

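```bash
cat > h.py <<'E'
import numpy as np
from workcell import manip
TOP=dict(fx=480.12858291028965,cx=253.4340149524453,cy=192.16509079278978,view=np.array([[-0.02605361,-0.99925605,-0.02843524,0.1501149],[0.99289176,-0.02917128,0.11539059,-0.60014417],[-0.11613424,-0.02522677,0.99291311,-0.99018125],[0,0,0,1]]))
SC=dict(fx=451.9329936233761,cx=245.51914402830104,cy=191.33499150602444,view=np.array([[0.87338294,-0.48697705,-0.00745588,-0.47560993],[0.27815871,0.48618844,0.82840119,-0.28896617],[-0.39978741,-0.72558539,0.5600856,-0.62000021],[0,0,0,1]]))
def proj(C,P):
    p=np.atleast_2d(P)@C['view'][:3,:3].T+C['view'][:3,3]
    return np.c_[C['cx']+C['fx']*p[:,0]/-p[:,2],C['cy']-C['fx']*p[:,1]/-p[:,2]]
def back(C,uv,z):
    R=C['view'][:3,:3];t=C['view'][:3,3];o=-R.T@t
    d=R.T@np.array([(uv[0]-C['cx'])/C['fx'],-(uv[1]-C['cy'])/C['fx'],-1]);return o+d*(z-o[2])/d[2]
E
python3 - <<'E'
from h import *
from scipy.optimize import least_squares
Z=lambda a,o:np.array(a)/4+o
tb=Z([(388,140),(600,190),(515,528),(298,474)],[150,130]); tl=Z([(313,68),(210,457)],[150,130])
sb=Z([(440,320),(500,440),(125,500),(98,362)],[150,105]); sl=Z([(433,40),(65,80)],[150,105])
loc=np.array([(.06,-.092,.06),(-.06,-.092,.06),(-.06,.092,.06),(.06,.092,.06)])
def W(p,L):
    c,s=np.cos(p[2]),np.sin(p[2]);return L@np.array([[c,s,0],[-s,c,0],[0,0,1]])+[p[0],p[1],0]
def lidp(p,th,y,r=.145,h=0):
    return W(p,np.array([[.062-r*np.cos(th)+h*np.sin(th),yy,.063+r*np.sin(th)+h*np.cos(th)] for yy in y]))
for uv in tb: print(back(TOP,uv,.06).round(4), end=' ')
print()
def res(q,use):
    r=[]
    if 't' in use: r+=[proj(TOP,W(q,loc))-tb, proj(TOP,lidp(q,q[3],(-.092,.092),h=.003))-tl]
    if 's' in use: r+=[proj(SC,W(q,loc))-sb, proj(SC,lidp(q,q[3],(-.092,.092),h=0))-sl]
    return np.concatenate(r).ravel()
for use in('t','s','ts'):
    f=least_squares(res,[.6,.1,1.3,1.65],args=(use,));print(use,f.x.round(4),abs(f.fun).max().round(2),f.fun.round(1))
q=f.x
for n,uv,z in(("jar",(444,422),.045),("loupe",(507,255),.053),("can",(570,80),.051),("tank",(122,303),.116),("tape",(195,125),.024)):
    P=back(TOP,Z(uv,[150,130]),z); c,s=np.cos(q[2]),np.sin(q[2]);d=P[:2]-q[:2]
    print(n,P.round(3),"box:",(d@[c,s]).round(3),(d@[-s,c]).round(3))
print("ux",np.cos(q[2]),np.sin(q[2]),"hinge",W(q,np.array([[.062,0,.063]])),lidp(q,q[3],(-.092,0,.092)))
# shelf/post things
for uv in((258,98),(284,98),(256,152),(0,106)): print(uv,back(TOP,uv,0).round(3),back(TOP,uv,.3).round(3))
E
```

```text
[0.6593 0.1449 0.06  ] [0.6294 0.0346 0.06  ] [0.4556 0.0846 0.06  ] [0.486  0.1957 0.06  ] 
t [0.5577 0.1149 1.2936 1.7119] 1.5 [-1.3 -1.5  1.2 -0.2  1.1  1.3 -1.   0.2  0.3 -1.  -0.4  1. ]
s [0.5598 0.1162 1.293  1.7076] 2.11 [ 0.6 -2.1  1.7  1.1 -0.9  0.6 -0.7 -0.9  0.4 -0.  -1.  -0.1]
ts [0.5586 0.1152 1.2935 1.7089] 1.91 [-1.4 -1.9  1.1 -0.6  1.   0.9 -1.2 -0.2  0.4 -1.4 -0.3  0.5  0.4 -1.7
  1.5  1.6 -1.3  1.1 -1.1 -0.4  0.1  0.3 -1.5  0.3]
jar [0.511 0.12  0.045] box: -0.009 0.047
loupe [0.597 0.084 0.053] box: -0.019 -0.046
can [0.69  0.048 0.051] box: -0.029 -0.145
tank [0.572 0.276 0.116] box: 0.159 0.031
tape [0.677 0.252 0.024] box: 0.164 -0.077
ux 0.273718107904329 0.9618099590902945 hinge [[0.57555337 0.17483662 0.063     ]] [[0.66950467 0.16885713 0.20661893]
 [0.58101816 0.1940392  0.20661893]
 [0.49253164 0.21922126 0.20661893]]
(258, 98) [0.823 0.118 0.   ] [0.727 0.115 0.3  ]
(284, 98) [0.821 0.06  0.   ] [0.725 0.073 0.3  ]
(256, 152) [0.699 0.126 0.   ] [0.638 0.121 0.3  ]
(0, 106) [ 0.825  0.712 -0.   ] [0.728 0.54  0.3  ]
```

```bash
cat >> h.py <<'E'
from scipy.spatial.transform import Rotation as Ro
Q=np.array([.5586,.1152,1.2935])
_c,_s=np.cos(Q[2]),np.sin(Q[2])
B=np.array([[_c,-_s,0],[_s,_c,0],[0,0,1]]); O=np.array([Q[0],Q[1],0])
def tool(rho,phi):
    a=np.array([0,-np.cos(phi),-np.sin(phi)]);d=np.array([0,np.sin(phi),-np.cos(phi)])
    y=np.array([np.cos(rho),0,0])-np.sin(rho)*d
    return np.c_[np.cross(y,a),y,a]   # box frame
def pose(th,rho,phi=np.radians(45),r=.137,yc=.080,zt=-.034,k=0.):
    """tool pose (world) with tool pt (0,k,zt) at radius r, angle th, box y yc"""
    R=tool(rho,phi);P=np.array([.062-r*np.cos(th),yc,.063+r*np.sin(th)])
    T=P-R@[0,k,zt]
    return B@T+O,B@R
def interval(T,R,gap=.0855):
    """lid range allowed between fingers"""
    g=np.linspace(0,1,9);out=[]
    for sgn in(1,-1):
        X,Y,Zz=np.meshgrid(-.011+.022*g,sgn*(gap/2+.0145*g),-.073+.060*np.linspace(0,1,25))
        p=(np.c_[X.ravel(),Y.ravel(),Zz.ravel()]@R.T+T-O)@B-[.062,0,.063]
        Rr=np.hypot(p[:,0],p[:,2]);m=(p[:,1]<.092)&(Rr<.145)
        if not m.any(): out.append(None);continue
        psi=np.arctan2(p[m,2],-p[m,0]);e=np.arcsin(np.minimum(1,.003/Rr[m]))
        out.append(round(float((psi-e).min() if sgn>0 else (psi+e).max()),3))
    return out,  # [max lid angle(rear), min lid angle(front)]
def delta(T,R,o=None):
    o=o or manip.get_obs();R0=Ro.from_quat(o['tcp_rot'])
    return ((T-o['ee_pos'])*1000).round(1),(Ro.from_matrix(R)*R0.inv()).as_rotvec().round(3)
E
python3 - <<'E'
from h import *
for th,rho in((1.65,0),(1.4,.2),(1.2,.45),(1.0,.7),(.9,.8),(.6,1.1),(.4,1.3),(.3,1.4),(.2,1.45),(.1,1.57)):
    T,R=pose(th,rho);print(th,rho,"TCP",T.round(3),"wr",(T-.25*R[:,2]).round(3),interval(T,R))
T,R=pose(1.65,0);print(delta(T,R),delta(T-.1*R[:,2],R))
E
```

```text
1.65 0 TCP [0.525 0.201 0.176] wr [0.355 0.249 0.352] ([1.929, 1.369],)
1.4 0.2 TCP [0.515 0.168 0.174] wr [0.345 0.216 0.351] ([1.665, 1.125],)
1.2 0.45 TCP [0.508 0.142 0.167] wr [0.338 0.191 0.343] ([1.429, 0.926],)
1.0 0.7 TCP [0.501 0.119 0.154] wr [0.331 0.167 0.331] ([1.181, 0.721],)
0.9 0.8 TCP [0.498 0.108 0.146] wr [0.328 0.157 0.323] ([1.062, 0.616],)
0.6 1.1 TCP [0.491 0.081 0.116] wr [0.321 0.13  0.293] ([0.71, 0.287],)
0.4 1.3 TCP [0.487 0.069 0.092] wr [0.317 0.117 0.269] ([0.487, None],)
0.3 1.4 TCP [0.486 0.064 0.079] wr [0.316 0.113 0.256] ([0.384, None],)
0.2 1.45 TCP [0.485 0.061 0.066] wr [0.315 0.109 0.243] ([0.283, None],)
0.1 1.57 TCP [0.484 0.059 0.053] wr [0.314 0.107 0.229] ([0.181, None],)
(array([ 299. , -273.1,  -55.2]), array([-0.277, -0.736,  0.159])) (array([ 231. , -253.8,   15.5]), array([-0.277, -0.736,  0.159]))
```

>>> apply_moves:
  targets:
    - {"fingers": -1, "dx": 40, "dy": -44, "dz": 20, "wx": -0.04, "wy": -0.1, "wz": 0.02}
    - {"fingers": -1, "dx": 65, "dy": -72, "dz": 25, "wx": -0.08, "wy": -0.2, "wz": 0.04}
    - {"fingers": -1, "dx": 90, "dy": -100, "dz": 30, "wx": -0.12, "wy": -0.3, "wz": 0.06}
    - {"fingers": -1, "dx": 118, "dy": -130, "dz": 30, "wx": -0.16, "wy": -0.42, "wz": 0.09}
    - {"fingers": -1, "dx": 146, "dy": -161, "dz": 30, "wx": -0.2, "wy": -0.52, "wz": 0.11}
    - {"fingers": -1, "dx": 174, "dy": -192, "dz": 25, "wx": -0.24, "wy": -0.64, "wz": 0.14}
    - {"fingers": -1, "dx": 202, "dy": -222, "dz": 20, "wx": -0.277, "wy": -0.736, "wz": 0.159}
    - {"fingers": -1, "dx": 231, "dy": -254, "dz": 15, "wx": -0.277, "wy": -0.736, "wz": 0.159}

```text
t: 0.82
ee_pos: [0.4415, 0.2325, 0.2473]
tcp_rot: [0.128, 0.917, -0.052, 0.373]
force: [0.2, -0.2, -0.7]
finger_gap: 0.0852
```

```bash
cat > look.py <<'E'
import sys,cv2
from h import *
o=manip.get_obs();print(o['t'],o['ee_pos'].round(4),o['joint_positions'].round(3),o['force'].round(2),o['finger_gap'])
ims=[]
for n,(a,b,c,d) in (("top",(100,288,130,380)),("scene",(85,273,100,350))):
    im=manip.camera(n)["image"][:,:,::-1][a:b,c:d];ims.append(cv2.resize(im,None,fx=1.6,fy=1.6,interpolation=cv2.INTER_CUBIC))
cv2.imwrite(f"pics/{sys.argv[1]}.png",np.hstack(ims))
E
python3 look.py c1
python3 - <<'E'
from h import *
T,R=pose(1.65,0);print(delta(T,R))
E
```

```text
0.8167 [0.4415 0.2325 0.2473] [ 0.696  0.152  2.014 -0.996  0.758  0.083] [ 0.19 -0.18 -0.75] 0.08523920007344726
(array([ 78.2, -27.9, -75. ]), array([ 0.   , -0.01 ,  0.008]))
```

View pics/c1.png

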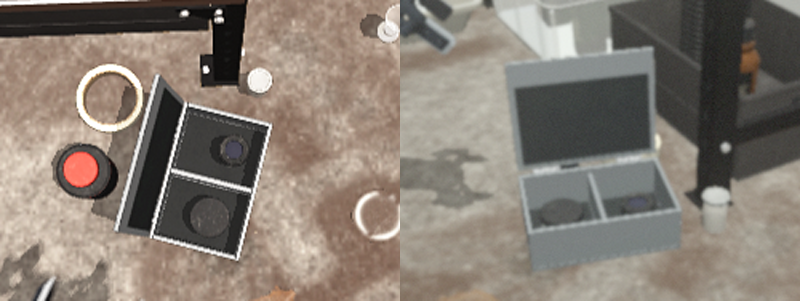

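>>> apply_moves:
  targets:
    - {"fingers": -1, "dx": 0}
    - {"fingers": -1, "dx": 0}
    - {"fingers": -1, "dx": 0}

```text
$.targets[0]: bad value
```

Run:
```python
from h import *
import cv2
o=manip.get_obs();print(o['t'],o['ee_pos'],o['joint_positions'].round(3))
T,R=pose(1.65,0);print(delta(T,R))
cv2.imwrite("pics/c2.png",manip.camera("wrist")["image"][:,:,::-1])
```

```text
0.9167 [0.44654346 0.22847637 0.25050818] [ 0.684  0.152  2.007 -0.996  0.761  0.074]
(array([ 78.2, -27.9, -75. ]), array([ 0.   , -0.01 ,  0.008]))
```

View pics/c2.png

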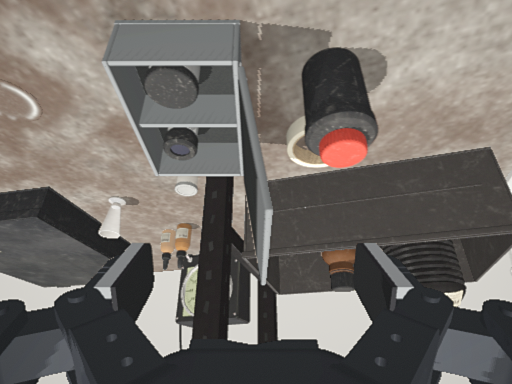

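>>> apply_moves:
  targets:
    - {"fingers": -1, "dx": 12, "dy": -4, "dz": -12, "wx": 0, "wy": 0, "wz": 0}
    - {"fingers": -1, "dx": 25, "dy": -9, "dz": -25, "wx": 0, "wy": 0, "wz": 0}
    - {"fingers": -1, "dx": 38, "dy": -14, "dz": -38, "wx": 0, "wy": 0, "wz": 0}
    - {"fingers": -1, "dx": 50, "dy": -18, "dz": -50, "wx": 0, "wy": 0, "wz": 0}
    - {"fingers": -1, "dx": 63, "dy": -21, "dz": -62, "wx": 0, "wy": 0, "wz": 0}
    - {"fingers": -1, "dx": 75, "dy": -25, "dz": -73, "wx": 0, "wy": 0, "wz": 0}
    - {"fingers": -1, "dx": 75, "dy": -25, "dz": -73, "wx": 0, "wy": 0, "wz": 0}
    - {"fingers": -1, "dx": 75, "dy": -25, "dz": -73, "wx": 0, "wy": 0, "wz": 0}

```text
t: 1.63
ee_pos: [0.5256, 0.2141, 0.2035]
tcp_rot: [0.13, 0.926, -0.051, 0.351]
force: [0.8, -0.5, 0.1]
finger_gap: 0.0855
```

```bash
python3 look.py c3
python3 - <<'E'
from h import *
import cv2
o=manip.get_obs();print(interval(o['ee_pos'],Ro.from_quat(o['tcp_rot']).as_matrix()))
for th,rho in((1.65,0),(1.4,.2),(1.2,.45),(1.0,.7),(.9,.8)):
    T,R=pose(th,rho);print(th,delta(T,R),interval(T,R))
cv2.imwrite("pics/c4.png",manip.camera("wrist")["image"][:,:,::-1])
E
```

```text
1.6333 [0.5256 0.2141 0.2035] [ 0.515  0.293  1.937 -0.995  0.602 -0.016] [ 0.85 -0.54  0.09] 0.0854505202895025
([None, 1.463],)
1.65 (array([ -0.4, -13.7, -28.5]), array([-0.013, -0.058,  0.002])) ([1.929, 1.369],)
1.4 (array([ -9.7, -46.5, -30.1]), array([ 0.118, -0.096, -0.144])) ([1.665, 1.125],)
1.2 (array([-16.9, -71.9, -37.4]), array([ 0.283, -0.143, -0.326])) ([1.429, 0.926],)
1.0 (array([-23.6, -95.3, -49.8]), array([ 0.448, -0.189, -0.508])) ([1.181, 0.721],)
0.9 (array([ -26.6, -106. ,  -57.8]), array([ 0.515, -0.207, -0.581])) ([1.062, 0.616],)
```

View pics/c3.png

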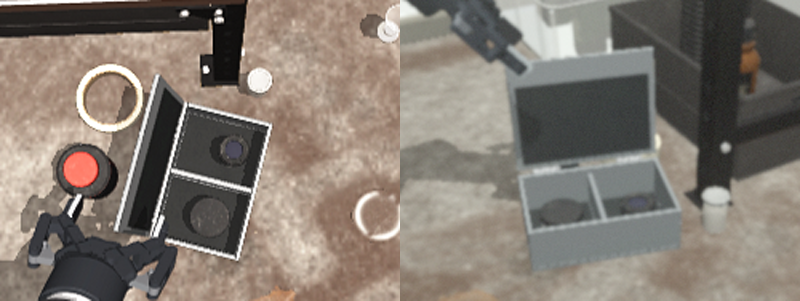

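View pics/c4.png

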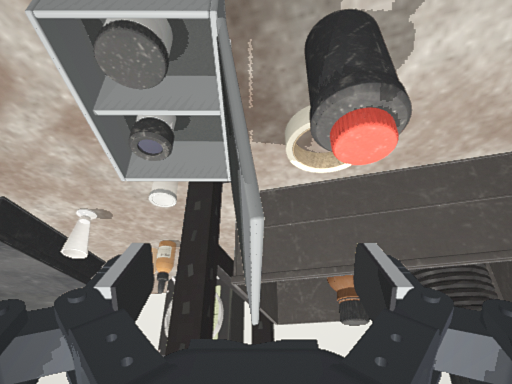

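Run:
```python
from h import *
D=[([ 9.80011976e-01,  3.42704790e-01,  1.52502862e+00,0,1.27539735e+00, -1.46036080e-01],[.22564098, 0.4735875 , 0.23063122],[2.20545122e-01,  9.75376470e-01, -7.18336624e-04, -2.74669447e-04]),
([ 0.696,0.152,2.014,-0.996,0.758,0.083],[0.4415,0.2325,0.2473],[0.128,0.917,-0.052,0.373])]
o=manip.get_obs();D.append((o['joint_positions'],o['ee_pos'],o['tcp_rot']))
for q,p,r in D:
    for s in(1,-1):
        A=Ro.from_euler('ZYZYZ',[q[0],q[1]+q[2],s*q[3],q[4],q[5]]); A2=Ro.from_euler('ZYZYZ',[q[0],q[1]+q[2],s*q[3],q[4],-q[5]])
        print(s,(A.inv()*Ro.from_quat(r)).as_quat().round(3),(A2.inv()*Ro.from_quat(r)).as_quat().round(3))
```

```text
Traceback (most recent call last):
  File "scipy/spatial/transform/_rotation.pyx", line 1413, in scipy.spatial.transform._rotation.Rotation.from_euler
ValueError: Expected axis specification to be a non-empty string of upto 3 characters, got ZYZYZ
```

Run:
```python
from h import *
D=[([ 9.80011976e-01,  3.42704790e-01,  1.52502862e+00,0,1.27539735e+00, -1.46036080e-01],[.22564098, 0.4735875 , 0.23063122],[2.20545122e-01,  9.75376470e-01, -7.18336624e-04, -2.74669447e-04]),
([ 0.696,0.152,2.014,-0.996,0.758,0.083],[0.4415,0.2325,0.2473],[0.128,0.917,-0.052,0.373])]
o=manip.get_obs();D.append((o['joint_positions'],o['ee_pos'],o['tcp_rot']))
import itertools
for names in ('ZYZYZ','ZYZYY','ZYXYZ','ZYYZX','ZYYZY','ZYYXZ','ZYYZZ'):
  for s in itertools.product((1,-1),repeat=4):
    E=[]
    for q,p,r in D:
        ang=[q[0],s[0]*(q[1]+q[2]),s[1]*q[3],s[2]*q[4],s[3]*q[5]]
        A=Ro.identity()
        for n,a in zip(names,ang): A=A*Ro.from_euler(n,a)
        E.append(A.inv()*Ro.from_quat(r))
    err=max((E[0].inv()*e).magnitude() for e in E[1:])
    if err<.3: print(names,s,err,E[0].as_quat().round(3))
```

```text
ZYZYZ (1, 1, 1, 1) 0.0011904599752797273 [ 0.    -0.     0.707  0.707]
```

```bash
cat >> h.py <<'E'
def Rz(a): return Ro.from_euler('z',a).as_matrix()
def Ry(a): return Ro.from_euler('y',a).as_matrix()
def frames(q):
    A=Rz(q[0]);Bm=A@Ry(q[1]);C=Bm@Ry(q[2]);D=C@Rz(q[3]);E=D@Ry(q[4]);F=E@Rz(q[5]+np.pi/2)
    return A,Bm,C,D,E,F
E
python3 - <<'E'
from h import *
D=[([ 9.80011976e-01,  3.42704790e-01,  1.52502862e+00,0,1.27539735e+00, -1.46036080e-01],[.22564098, 0.4735875 , 0.23063122]),
([ 0.696,0.152,2.014,-0.996,0.758,0.083],[0.4415,0.2325,0.2473]),([ 0.684,0.152,2.007,-0.996,0.761,0.074],[0.44654346,0.22847637,0.25050818])]
o=manip.get_obs();D.append((o['joint_positions'],o['ee_pos']))
def row(q,cols):
    A,Bm,C,Dm,E,F=frames(q);M=dict(A=A,B=Bm,C=C,D=Dm,E=E)
    return np.c_[tuple(M[c[0]][:,int(c[1])] for c in cols)]
for cols in(['A2','A1','B2','C2','E2'],['A2','A1','B2','C2','C0','E2'],['A2','D1','B2','C2','E2'],['A2','A1','B2','C2','E2','E0'],['A2','A0','A1','B2','C2','E2']):
    M=np.vstack([row(q,cols) for q,p in D]);b=np.concatenate([p for q,p in D])
    x,res,rk,sv=np.linalg.lstsq(M,b,rcond=None);print(cols,x.round(4),abs(M@x-b).max(),sv.round(3))
E
```

```text
['A2', 'A1', 'B2', 'C2', 'E2'] [0.1311 0.0711 0.5339 0.3496 0.3005] 0.0077123171766253495 [3.475 2.113 1.766 0.573 0.117]
['A2', 'A1', 'B2', 'C2', 'C0', 'E2'] [0.2239 0.0765 0.5057 0.3798 0.0466 0.3138] 0.0002190835897774579 [3.8   2.251 2.013 0.606 0.249 0.078]
['A2', 'D1', 'B2', 'C2', 'E2'] [0.079  0.0575 0.5967 0.3644 0.2649] 0.03878723897952721 [3.555 2.243 1.43  0.522 0.117]
['A2', 'A1', 'B2', 'C2', 'E2', 'E0'] [0.1241 0.074  0.5418 0.3584 0.296  0.0099] 0.0063185088333219674 [3.483 2.687 2.035 0.628 0.317 0.114]
['A2', 'A0', 'A1', 'B2', 'C2', 'E2'] [ 0.1339 -0.0203  0.0735  0.5454  0.3679  0.3065] 0.005791331696271662 [3.52  2.608 2.108 0.575 0.149 0.116]
```

```bash
cat >> h.py <<'E'
PAR=[0.2239,0.0765,0.5057,0.3798,0.0466,0.3138]
LO=np.array([-2.53,-.77,.04,-1,.28,-3.11]);HI=np.array([2.53,2.02,2.7,4.14,2.66,3.11])
def fk(q):
    A,Bm,C,Dm,E,F=frames(q)
    return PAR[0]*A[:,2]+PAR[1]*A[:,1]+PAR[2]*Bm[:,2]+PAR[3]*C[:,2]+PAR[4]*C[:,0]+PAR[5]*E[:,2],F
from scipy.optimize import least_squares
def ik(T,R,q0):
    def f(q):
        p,F=fk(q);return np.r_[(p-T)*10,Ro.from_matrix(F.T@R).as_rotvec()]
    s=least_squares(f,q0,x_scale=.3);q=s.x
    return q,np.abs(s.fun).max(),np.minimum(q-LO,HI-q)
def tool2(rho,phi,beta):
    return Ro.from_euler('z',beta).as_matrix()@tool(rho,phi)
def pose2(th,rho,phi,beta,r=.137,yc=.080,zt=-.034,k=0.):
    R=tool2(rho,phi,beta);P=np.array([.062-r*np.cos(th),yc,.063+r*np.sin(th)])
    return B@(P-R@[0,k,zt])+O,B@R
E
cat > scan.py <<'E'
from h import *
q0=manip.get_obs()['joint_positions']
ths=[(1.65,0,0),(1.2,.45,0),(.9,.8,0),(.6,.9,-.0425),(.3,1.2,-.0425),(0,1.5,-.0425)]
for ph in(45,52,60,65):
  for be in(-20,0,15,30,40):
    q=q0.copy();L=[]
    for th,rho,k in ths:
        T,R=pose2(th,rho,np.radians(ph),np.radians(be),k=k); q,e,m=ik(T,R,q); L.append(("%.2f"%m.min()) +"j%d"%(m.argmin()+1)+("!" if e>1e-3 else ""))
    print(ph,be,L)
E
python3 scan.py
```

```text
45 -20 ['-0.06j4', '-0.17j4', '-0.30j4', '-0.35j4', '-0.58j4', '-0.83j4']
45 0 ['-0.30j4', '-0.51j4', '-0.80j4', '-0.86j4', '-1.26j4', '-1.55j4']
45 15 ['-0.58j4', '-1.06j4', '-1.64j4', '-1.69j4', '-2.03j4', '-2.15j4']
45 30 ['-2.08j4', '-2.90j4', '-2.91j4', '-2.84j4', '-2.79j4', '-2.71j4']
45 40 ['-0.48j5', '-0.60j5', '-0.69j5', '-0.69j5', '-0.78j5', '-0.87j5']
52 -20 ['0.13j4', '0.05j4', '-0.06j4', '-0.09j4', '-0.31j4', '-0.59j4']
52 0 ['0.05j4', '-0.05j4', '-0.26j4', '-0.31j4', '-0.80j4', '-1.33j4']
52 15 ['0.03j5', '-0.09j5', '-0.38j4', '-0.57j4', '-1.90j4', '-2.15j4']
52 30 ['-0.13j5', '-0.14j5', '-0.12j5', '-0.13j5', '-0.05j5', '0.05j5']
52 40 ['-1.38j4', '-1.06j4', '-0.80j4', '-0.71j4', '-0.62j5', '-0.68j5']
60 -20 ['0.35j4', '0.32j4', '0.25j4', '0.24j4', '0.10j4', '-0.16j4']
60 0 ['0.32j5', '0.22j5', '0.12j5', '0.08j5', '-0.03j5', '-0.46j4']
60 15 ['0.17j5', '0.08j5', '-0.02j5', '-0.04j5', '-0.17j5', '-0.30j5']
60 30 ['0.10j5', '0.06j5', '0.00j5', '-0.03j5', '-0.09j5', '-0.11j5']
60 40 ['0.13j5', '0.12j5', '0.10j5', '0.06j5', '0.02j5', '-0.01j5']
65 -20 ['0.49j4', '0.47j4', '0.38j5', '0.33j5', '0.22j5', '0.10j5']
65 0 ['0.39j5', '0.30j5', '0.20j5', '0.17j5', '0.04j5', '-0.08j5']
65 15 ['0.28j5', '0.21j5', '0.12j5', '0.09j5', '-0.03j5', '-0.15j5']
65 30 ['0.24j5', '0.19j5', '0.13j5', '0.09j5', '0.00j5', '-0.08j5']
65 40 ['0.25j5', '0.23j5', '0.18j5', '0.14j5', '0.07j5', '-0.00j5']
```

```bash
cat >> h.py <<'E'
def toolL(al,ga=0.):
    return Ro.from_euler('x',ga).as_matrix()@Ro.from_euler('y',-al).as_matrix()@tool(0,np.pi/2)
def poseL(th,al,r=.128,yc=.05,k=0.,zt=-.022,ga=0.):
    R=toolL(al,ga);P=np.array([.062-r*np.cos(th),yc,.063+r*np.sin(th)])
    return B@(P-R@[0,k,zt])+O,B@R
E
cat > scan2.py <<'E'
from h import *
print((toolL(.5)[:,2]).round(2),(toolL(.2,.3)[:,2]).round(2))
q0=np.array([.5,.6,1.3,0.1,1.2,-.5])
ths=[(1.65,0,0),(1.4,.15,0),(1.2,.37,0),(.9,.67,0),(.6,.75,-.0425),(.3,.75,-.0425),(0,.75,-.0425)]
for yc in(.06,.0):
 for ga in(0,-.3,.3):
    q=q0.copy()
    print(yc,ga)
    for th,al,k in ths:
        T,R=poseL(th,al,k=k,yc=yc,ga=ga); q,e,m=ik(T,R,q); print("  ",th,T.round(3),q.round(2),("%.2f"%m.min()) +"j%d"%(m.argmin()+1)+("!" if e>1e-3 else ""),interval(T,R))
E
python3 scan2.py
```

```text
[ 0.48 -0.   -0.88] [ 0.2   0.29 -0.94]
0.06 0
   1.65 [0.521 0.201 0.169] [ 0.23  0.46  1.53 -0.    1.16 -1.06] 0.88j5 ([1.927, 1.364],)
   1.4 [0.513 0.173 0.167] [ 0.1   0.39  1.65  0.16  1.05 -1.27] 0.77j5 ([1.681, 1.12],)
   1.2 [0.507 0.154 0.162] [-0.07  0.36  1.78  0.44  0.97 -1.61] 0.69j5 ([1.483, 0.918],)
   0.9 [0.5   0.128 0.146] [-0.3   0.41  1.92  0.82  1.01 -2.12] 0.73j5 ([1.183, 0.618],)
   0.6 [0.502 0.134 0.148] [-0.33  0.43  1.94  0.9   1.05 -2.21] 0.76j3 ([1.212, 0.644],)
   0.3 [0.497 0.118 0.114] [-0.37  0.49  1.97  0.93  1.01 -2.32] 0.73j3 ([0.951, 0.383],)
   0 [0.495 0.112 0.076] [-0.38  0.57  2.    0.98  0.96 -2.42] 0.68j5 ([0.676, 0.127],)
0.06 -0.3
   1.65 [0.527 0.199 0.17 ] [ 0.32  0.36  1.73 -0.23  0.82 -0.84] 0.54j5 ([1.924, 1.365],)
   1.4 [0.519 0.172 0.168] [ 0.18  0.29  1.85  0.01  0.67 -1.15] 0.39j5 ([1.678, 1.125],)
   1.2 [0.513 0.153 0.163] [-0.02  0.25  1.98  0.53  0.59 -1.77] 0.31j5 ([1.47, 0.928],)
   0.9 [0.505 0.126 0.147] [-0.31  0.33  2.1   1.1   0.78 -2.55] 0.50j5 ([1.16, 0.637],)
   0.6 [0.498 0.135 0.148] [-0.34  0.36  2.13  1.18  0.8
[... 2052 characters left out ...]
5] [-0.39  0.58  2.03  1.26  0.83 -2.84] 0.27j6 ([0.618, 0.145],)
0.0 0.3
   1.65 [0.572 0.186 0.17 ] [ 0.13  0.69  1.15  0.12  1.58 -1.18] 1.08j5 ([1.924, 1.365],)
   1.4 [0.564 0.159 0.168] [ 0.02  0.63  1.27  0.23  1.49 -1.3 ] 1.17j5 ([1.678, 1.125],)
   1.2 [0.559 0.14  0.163] [-0.11  0.59  1.41  0.42  1.39 -1.48] 1.11j5 ([1.47, 0.928],)
   0.9 [0.553 0.113 0.147] [-0.3   0.61  1.58  0.69  1.34 -1.78] 1.06j5 ([1.16, 0.637],)
   0.6 [0.563 0.117 0.148] [-0.32  0.63  1.58  0.76  1.35 -1.83] 1.07j5 ([1.177, 0.656],)
   0.3 [0.558 0.101 0.113] [-0.35  0.68  1.61  0.76  1.31 -1.9 ] 1.03j5 ([0.917, 0.393],)
   0 [0.557 0.095 0.075] [-0.36  0.74  1.63  0.77  1.26 -1.96] 0.98j5 ([0.618, 0.145],)
```

```bash
cat >> h.py <<'E'
def poseC(th,al,zc=-.030,yc=.03,sl=0.):
    """lip's lower corner on the front pad at tool z=zc"""
    R=toolL(al);r=.145
    P=np.array([.062-r*np.cos(th)-.003*np.sin(th),yc,.063+r*np.sin(th)-.003*np.cos(th)])
    return B@(P-R@[0,-.0428,zc])+O,B@R
E
python3 - <<'E'
from h import *
T,R=poseL(1.68,0,yc=.03);print("P0",T.round(4),interval(T,R),delta(T,R),delta(T+[0,0,.09],R))
for th,al,zc in((.6,.7,-.03),(.6,.6,-.03),(.6,.8,-.03),(.6,.7,-.036),(.55,.7,-.036),(.3,.8,-.034),(0,.8,-.03)):
    T,R=poseC(th,al,zc);print(th,al,zc,T.round(4),interval(T,R), ik(T,R,[-.3,.4,1.9,.8,1,-2.1])[0].round(2))
E
```

```text
P0 [0.5505 0.1965 0.1682] ([1.952, 1.39],) (array([ 25.5, -17.8, -36. ]), array([0.202, 0.697, 0.001])) (array([ 25.5, -17.8,  54. ]), array([0.202, 0.697, 0.001]))
0.6 0.7 -0.03 [0.5277 0.1164 0.147 ] ([1.16, 0.597],) [-0.32  0.46  1.85  0.83  1.05 -2.13]
0.6 0.6 -0.03 [0.5278 0.1166 0.1418] ([1.163, 0.595],) [-0.27  0.44  1.83  0.73  1.01 -2.01]
0.6 0.8 -0.03 [0.5275 0.1157 0.1522] ([1.161, 0.598],) [-0.37  0.48  1.87  0.92  1.11 -2.24]
0.6 0.7 -0.036 [0.5288 0.1201 0.1424] ([1.162, 0.599],) [-0.32  0.47  1.86  0.84  1.04 -2.13]
0.55 0.7 -0.036 [0.5278 0.1164 0.1363] ([1.111, 0.549],) [-0.32  0.48  1.86  0.84  1.04 -2.15]
0.3 0.8 -0.034 [0.5234 0.1011 0.11  ] ([0.87, 0.297],) [-0.41  0.56  1.9   0.95  1.07 -2.35]
0 0.8 -0.03 [0.5211 0.093  0.0698] ([0.532, -0.009],) [-0.42  0.63  1.93  0.99  1.02 -2.45]
```

>>> apply_moves:
  targets:
    - {"fingers": -1, "dx": 0, "dy": 0, "dz": 30, "wx": 0, "wy": 0, "wz": 0}
    - {"fingers": -1, "dx": 3, "dy": -3, "dz": 54, "wx": 0.03, "wy": 0.11, "wz": 0}
    - {"fingers": -1, "dx": 7, "dy": -6, "dz": 54, "wx": 0.065, "wy": 0.22, "wz": 0}
    - {"fingers": -1, "dx": 12, "dy": -9, "dz": 54, "wx": 0.1, "wy": 0.34, "wz": 0}
    - {"fingers": -1, "dx": 17, "dy": -12, "dz": 54, "wx": 0.13, "wy": 0.46, "wz": 0}
    - {"fingers": -1, "dx": 21, "dy": -15, "dz": 54, "wx": 0.167, "wy": 0.58, "wz": 0}
    - {"fingers": -1, "dx": 25, "dy": -18, "dz": 54, "wx": 0.2, "wy": 0.697, "wz": 0}
    - {"fingers": -1, "dx": 25, "dy": -18, "dz": 54, "wx": 0.2, "wy": 0.697, "wz": 0}

```text
t: 2.45
ee_pos: [0.5512, 0.1957, 0.2598]
tcp_rot: [0.138, 0.99, 0.0, -0.002]
force: [0.4, -0.4, -0.0]
finger_gap: 0.0853
```

```bash
python3 look.py d1
python3 - <<'E'
from h import *
T,R=poseL(1.68,0,yc=.03);print("P0",T.round(4),delta(T,R))
E
```

```text
2.45 [0.5512 0.1957 0.2598] [ 2.100e-01  4.360e-01  1.300e+00  1.000e-03  1.408e+00 -1.085e+00] [ 0.44 -0.39 -0.03] 0.0853438838037937
P0 [0.5505 0.1965 0.1682] (array([ -1.9,   2. , -89. ]), array([ 0.003, -0.003,  0.003]))
```

View pics/d1.png

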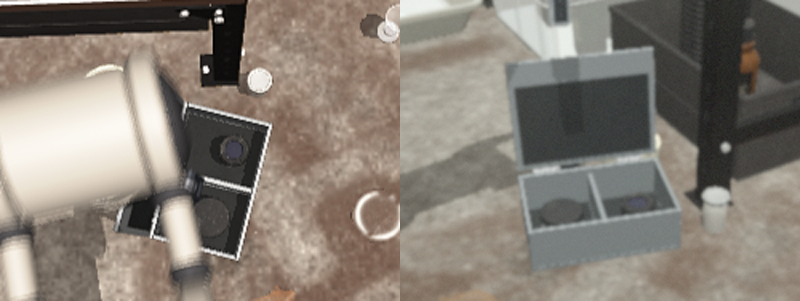

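Run:
```python
from h import *
import cv2
cv2.imwrite("pics/d2.png",manip.camera("wrist")["image"][:,:,::-1])
```

```text
(no output)
```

View pics/d2.png

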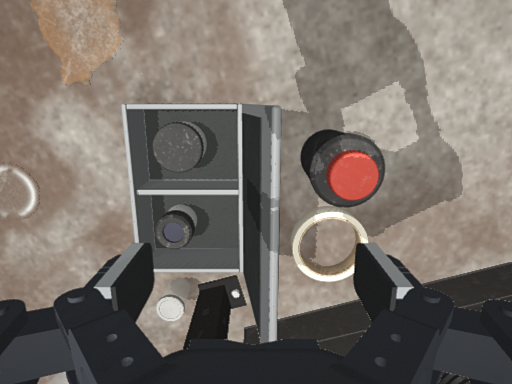

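>>> apply_moves:
  targets:
    - {"fingers": -1, "dx": 0, "dy": 0, "dz": -20, "wx": 0, "wy": 0, "wz": 0}
    - {"fingers": -1, "dx": 0, "dy": 0, "dz": -45, "wx": 0, "wy": 0, "wz": 0}
    - {"fingers": -1, "dx": 0, "dy": 0, "dz": -70, "wx": 0, "wy": 0, "wz": 0}
    - {"fingers": -1, "dx": -1, "dy": 1, "dz": -90, "wx": 0, "wy": 0, "wz": 0}
    - {"fingers": -1, "dx": -1, "dy": 1, "dz": -90, "wx": 0, "wy": 0, "wz": 0}
    - {"fingers": -1, "dx": -1, "dy": 1, "dz": -90, "wx": 0, "wy": 0, "wz": 0}

```text
t: 3.1
ee_pos: [0.5482, 0.1973, 0.1679]
tcp_rot: [0.138, 0.99, -0.002, -0.0]
force: [-0.6, 0.5, 0.4]
finger_gap: 0.0853
```

```bash
python3 look.py d3
python3 - <<'E'
from h import *
o=manip.get_obs()
T2,R2=poseC(.6,.7,-.036)
q=o['joint_positions']
n=20
for i in range(1,n+1):
    s=i/n; th=1.68+(.9-1.68)*s
    al=.7*s
    # blend to final
    Ta,Ra=poseL(th,al,yc=.03); w=max(0,(s-.5)/.5); 
    Tb,_=poseC(.6+.0,al,-.036)
    T=(1-w)*Ta+w*T2
    q,e,m=ik(T,Ra,q)
    d=delta(T,Ra,o)
    print(i,d[0].round(),d[1],interval(T,Ra),m.min().round(2))
E
```

```text
3.1 [0.5482 0.1973 0.1679] [ 0.216  0.502  1.452 -0.004  1.189 -1.077] [-0.65  0.49  0.35] 0.08526717910095948
1 [-0. -5. -1.] [ 0.036 -0.007 -0.   ] ([1.914, 1.351],) 0.88
2 [-2. -9. -1.] [ 0.07  -0.016 -0.   ] ([1.876, 1.313],) 0.86
3 [ -3. -13.  -1.] [ 0.104 -0.026 -0.   ] ([1.837, 1.275],) 0.84
4 [ -4. -17.  -1.] [ 0.137 -0.035 -0.   ] ([1.799, 1.236],) 0.81
5 [ -5. -21.  -1.] [ 0.171 -0.045 -0.   ] ([1.76, 1.198],) 0.8
6 [ -6. -25.  -1.] [ 0.205 -0.055 -0.   ] ([1.722, 1.159],) 0.78
7 [ -8. -29.  -2.] [ 0.238 -0.064 -0.   ] ([1.684, 1.121],) 0.76
8 [ -9. -33.  -2.] [ 0.272 -0.074 -0.   ] ([1.645, 1.083],) 0.75
9 [-10. -37.  -3.] [ 0.306 -0.083  0.   ] ([1.607, 1.041],) 0.74
10 [-11. -41.  -4.] [ 0.339 -0.093  0.   ] ([1.568, 1.002],) 0.73
11 [-13. -48.  -8.] [ 0.373 -0.102  0.   ] ([1.5, 0.936],) 0.72
12 [-15. -54. -11.] [ 0.407 -0.112  0.   ] ([1.437, 0.875],) 0.71
13 [-16. -60. -14.] [ 0.44  -0.122  0.   ] ([1.383, 0.821],) 0.71
14 [-18. -65. -17.] [ 0.474 -0.131  0.   ] ([1.331, 0.772],) 0.71
15 [-19. -68. -20.] [ 0.508 -0.141  0.   ] ([1.288, 0.729],) 0.71
16 [-20. -72. -22.] [ 0.541 -0.15   0.001] ([1.251, 0.691],) 0.72
17 [-20. -74. -24.] [ 0.575 -0.16   0.001] ([1.219, 0.659],) 0.73
18 [-21. -76. -26.] [ 0.609 -0.17   0.001] ([1.193, 0.632],) 0.74
19 [-21. -77. -27.] [ 0.642 -0.179  0.001] ([1.172, 0.611],) 0.75
20 [-21. -77. -27.] [ 0.676 -0.189  0.001] ([1.162, 0.599],) 0.76
```

View pics/d3.png

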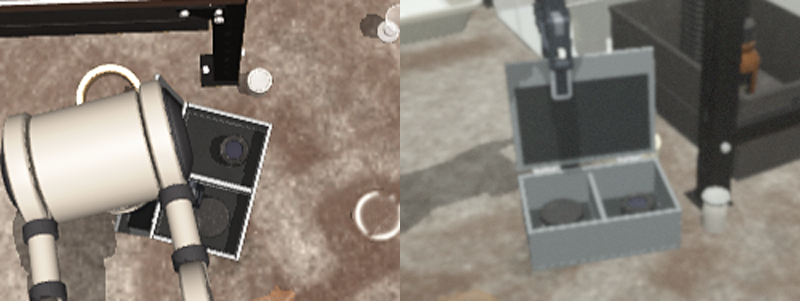

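>>> apply_moves:
  targets:
    - {"fingers": -1, "dx": 0, "dy": -5, "dz": -1, "wx": 0.036, "wy": -0.007, "wz": 0}
    - {"fingers": -1, "dx": -2, "dy": -9, "dz": -1, "wx": 0.07, "wy": -0.016, "wz": 0}
    - {"fingers": -1, "dx": -3, "dy": -13, "dz": -1, "wx": 0.104, "wy": -0.026, "wz": 0}
    - {"fingers": -1, "dx": -4, "dy": -17, "dz": -1, "wx": 0.137, "wy": -0.035, "wz": 0}
    - {"fingers": -1, "dx": -5, "dy": -21, "dz": -1, "wx": 0.171, "wy": -0.045, "wz": 0}
    - {"fingers": -1, "dx": -8, "dy": -29, "dz": -2, "wx": 0.238, "wy": -0.064, "wz": 0}
    - {"fingers": -1, "dx": -10, "dy": -37, "dz": -3, "wx": 0.306, "wy": -0.083, "wz": 0}
    - {"fingers": -1, "dx": -11, "dy": -41, "dz": -4, "wx": 0.34, "wy": -0.093, "wz": 0}

```text
t: 3.87
ee_pos: [0.5393, 0.1545, 0.1658]
tcp_rot: [0.136, 0.975, 0.174, 0.025]
force: [0.2, 0.4, -0.7]
finger_gap: 0.0856
```

```bash
python3 look.py d4
python3 - <<'E'
from h import *
o=manip.get_obs();print(interval(o['ee_pos'],Ro.from_quat(o['tcp_rot']).as_matrix()))
T2,R2=poseC(.6,.7,-.036);print(delta(T2,R2))
E
```

```text
3.8667 [0.5393 0.1545 0.1658] [-0.051  0.404  1.684  0.409  1.009 -1.557] [ 0.17  0.37 -0.75] 0.08563235840667074
([1.553, 0.989],)
(array([-10.2, -33.8, -22.7]), array([ 0.336, -0.098,  0.002]))
```

View pics/d4.png

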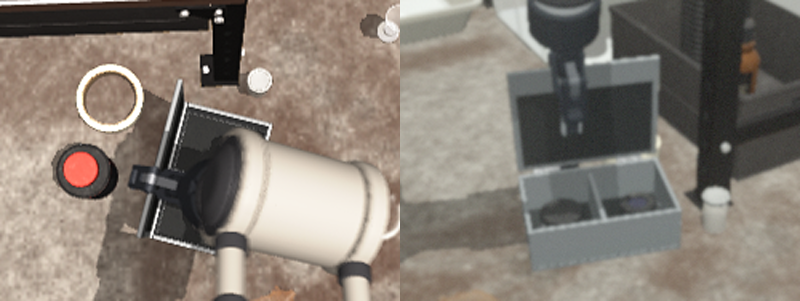

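>>> apply_moves:
  targets:
    - {"fingers": -1, "dx": -2, "dy": -7, "dz": -4, "wx": 0.034, "wy": -0.01, "wz": 0}
    - {"fingers": -1, "dx": -4, "dy": -13, "dz": -7, "wx": 0.067, "wy": -0.019, "wz": 0}
    - {"fingers": -1, "dx": -5, "dy": -19, "dz": -10, "wx": 0.1, "wy": -0.029, "wz": 0}
    - {"fingers": -1, "dx": -7, "dy": -24, "dz": -13, "wx": 0.134, "wy": -0.038, "wz": 0}
    - {"fingers": -1, "dx": -9, "dy": -30, "dz": -18, "wx": 0.2, "wy": -0.057, "wz": 0}
    - {"fingers": -1, "dx": -10, "dy": -33, "dz": -21, "wx": 0.27, "wy": -0.077, "wz": 0}
    - {"fingers": -1, "dx": -10, "dy": -35, "dz": -23, "wx": 0.336, "wy": -0.097, "wz": 0}
    - {"fingers": -1, "dx": -10, "dy": -35, "dz": -23, "wx": 0.336, "wy": -0.097, "wz": 0}

```text
t: 4.63
ee_pos: [0.5286, 0.1195, 0.1402]
tcp_rot: [0.131, 0.93, 0.34, 0.046]
force: [-0.2, 0.2, -0.4]
finger_gap: 0.0854
```

```bash
python3 look.py d5
python3 - <<'E'
from h import *
o=manip.get_obs();print(interval(o['ee_pos'],Ro.from_quat(o['tcp_rot']).as_matrix()))
E
```

```text
4.6333 [0.5286 0.1195 0.1402] [-0.317  0.471  1.856  0.841  1.043 -2.135] [-0.24  0.18 -0.37] 0.08538369815115816
([1.156, 0.594],)
```

View pics/d5.png

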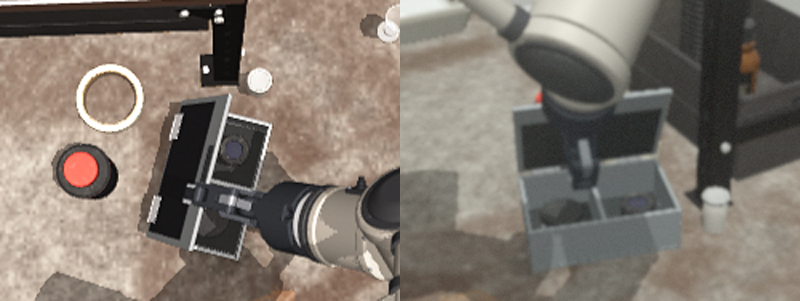

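>>> apply_moves:
  targets:
    - {"fingers": -1, "dx": 0, "dy": 0, "dz": 0, "wx": 0, "wy": 0, "wz": 0}
    - {"fingers": -1, "dx": 0, "dy": 0, "dz": 0, "wx": 0, "wy": 0, "wz": 0}
    - {"fingers": -1, "dx": 0, "dy": 0, "dz": 0, "wx": 0, "wy": 0, "wz": 0}
    - {"fingers": -1, "dx": 0, "dy": 0, "dz": 0, "wx": 0, "wy": 0, "wz": 0}
    - {"fingers": -1, "dx": 0, "dy": 0, "dz": 0, "wx": 0, "wy": 0, "wz": 0}
    - {"fingers": -1, "dx": 0, "dy": 0, "dz": 0, "wx": 0, "wy": 0, "wz": 0}
    - {"fingers": -1, "dx": 0, "dy": 0, "dz": 0, "wx": 0, "wy": 0, "wz": 0}
    - {"fingers": -1, "dx": 0, "dy": 0, "dz": 0, "wx": 0, "wy": 0, "wz": 0}

```text
t: 5.4
ee_pos: [0.5287, 0.1204, 0.1407]
tcp_rot: [0.13, 0.931, 0.339, 0.046]
force: [0.3, 0.3, -0.3]
finger_gap: 0.0856
```

>>> apply_moves:
  targets:
    - {"fingers": -1, "dx": 0, "dy": 0, "dz": 0, "wx": 0, "wy": 0, "wz": 0}
    - {"fingers": -1, "dx": 0, "dy": 0, "dz": 0, "wx": 0, "wy": 0, "wz": 0}
    - {"fingers": -1, "dx": 0, "dy": 0, "dz": 0, "wx": 0, "wy": 0, "wz": 0}
    - {"fingers": -1, "dx": 0, "dy": 0, "dz": 0, "wx": 0, "wy": 0, "wz": 0}
    - {"fingers": -1, "dx": 0, "dy": 0, "dz": 0, "wx": 0, "wy": 0, "wz": 0}
    - {"fingers": -1, "dx": 0, "dy": 0, "dz": 0, "wx": 0, "wy": 0, "wz": 0}
    - {"fingers": -1, "dx": 0, "dy": 0, "dz": 0, "wx": 0, "wy": 0, "wz": 0}
    - {"fingers": -1, "dx": 0, "dy": 0, "dz": 0, "wx": 0, "wy": 0, "wz": 0}

```text
t: 6.07
ee_pos: [0.5287, 0.1203, 0.1407]
tcp_rot: [0.13, 0.931, 0.339, 0.046]
force: [0.6, -1.2, -0.9]
finger_gap: 0.0852
```

>>> apply_moves:
  targets:
    - {"fingers": -1, "dx": 0, "dy": 0, "dz": 0, "wx": 0, "wy": 0, "wz": 0}
    - {"fingers": -1, "dx": 0, "dy": 0, "dz": 0, "wx": 0, "wy": 0, "wz": 0}
    - {"fingers": -1, "dx": 0, "dy": 0, "dz": 0, "wx": 0, "wy": 0, "wz": 0}
    - {"fingers": -1, "dx": 0, "dy": 0, "dz": 0, "wx": 0, "wy": 0, "wz": 0}
    - {"fingers": -1, "dx": 0, "dy": 0, "dz": 0, "wx": 0, "wy": 0, "wz": 0}
    - {"fingers": -1, "dx": 0, "dy": 0, "dz": 0, "wx": 0, "wy": 0, "wz": 0}
    - {"fingers": -1, "dx": 0, "dy": 0, "dz": 0, "wx": 0, "wy": 0, "wz": 0}
    - {"fingers": -1, "dx": 0, "dy": 0, "dz": 0, "wx": 0, "wy": 0, "wz": 0}

```text
t: 6.73
ee_pos: [0.5287, 0.1204, 0.1407]
tcp_rot: [0.13, 0.931, 0.339, 0.046]
force: [0.4, -0.6, 0.0]
finger_gap: 0.0853
```

```bash
python3 look.py d6
python3 - <<'E'
from h import *
import cv2
o=manip.get_obs();R0=Ro.from_quat(o['tcp_rot']).as_matrix();print(interval(o['ee_pos'],R0))
cv2.imwrite("pics/d7.png",manip.camera("wrist")["image"][:,:,::-1])
for i in range(1,14):
    th=.6-.05*i
    al=min(.8,.7+.0125*i);zc=-.036+.0005*i
    T,R=poseC(th,al,zc);print(round(th,2),delta(T,R,o),interval(T,R))
E
```

```text
6.7333 [0.5287 0.1204 0.1407] [-0.314  0.469  1.856  0.84   1.042 -2.134] [ 0.4  -0.57  0.02] 0.08532678277876785
([1.154, 0.591],)
0.55 (array([-1. , -4.3, -3.4]), array([ 0.012, -0.006, -0.001])) ([1.112, 0.545],)
0.5 (array([-2. , -8. , -8.7]), array([ 0.024, -0.009, -0.001])) ([1.059, 0.496],)
0.45 (array([ -3. , -11.4, -14.1]), array([ 0.036, -0.013, -0.001])) ([1.011, 0.446],)
0.4 (array([ -3.9, -14.5, -19.7]), array([ 0.048, -0.016, -0.001])) ([0.964, 0.397],)
0.35 (array([ -4.7, -17.3, -25.5]), array([ 0.06 , -0.019, -0.001])) ([0.917, 0.349],)
0.3 (array([ -5.4, -19.8, -31.4]), array([ 0.072, -0.023, -0.001])) ([0.872, 0.292],)
0.25 (array([ -6. , -22. , -37.4]), array([ 0.084, -0.026, -0.001])) ([0.827, 0.243],)
0.2 (array([ -6.6, -23.8, -43.5]), array([ 0.096, -0.03 , -0.001])) ([0.782, 0.195],)
0.15 (array([ -7. , -25.3, -50.3]), array([ 0.096, -0.03 , -0.001])) ([0.727, 0.146],)
0.1 (array([ -7.3, -26.3, -57.1]), array([ 0.096, -0.03 , -0.001])) ([0.665, 0.098],)
0.05 (array([ -7.5, -27. , -64. ]), array([ 0.096, -0.03 , -0.001])) ([0.6, 0.05],)
-0.0 (array([ -7.6, -27.4, -70.9]), array([ 0.096, -0.03 , -0.001])) ([0.532, -0.009],)
-0.05 (array([ -7.6, -27.4, -77.8]), array([ 0.096, -0.03 , -0.001])) ([0.46, -0.057],)
```

View pics/d6.png

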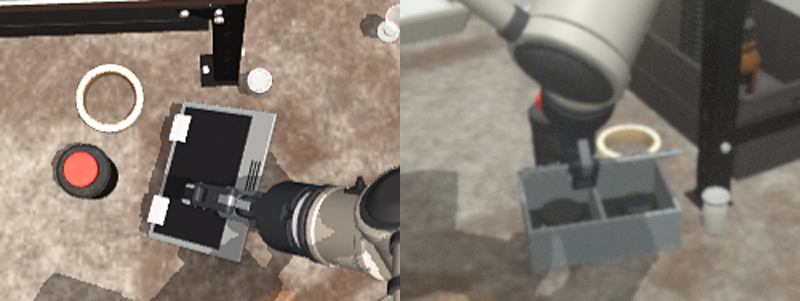

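View pics/d7.png

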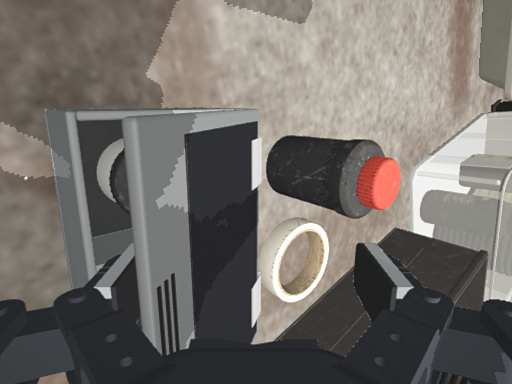

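Run:
```python
from h import *
for th in(.3,.4,.5,.6,.7):
    L=np.array([[.062-.145*np.cos(th),y,.063+.145*np.sin(th)] for y in(-.092,.092)])@B.T+O
    print(th,proj(TOP,L).round(1).tolist(),proj(SC,L).round(1).tolist())
```

```text
0.3 [[310.8, 175.5], [288.5, 265.8]] [[279.8, 201.8], [178.7, 216.5]]
0.4 [[308.9, 173.8], [286.4, 265.4]] [[279.3, 194.2], [177.7, 208.5]]
0.5 [[306.3, 172.0], [283.4, 264.8]] [[278.5, 186.3], [176.6, 200.4]]
0.6 [[303.0, 170.1], [279.7, 264.0]] [[277.5, 178.4], [175.5, 192.1]]
0.7 [[298.9, 168.0], [275.3, 263.0]] [[276.4, 170.4], [174.3, 183.8]]
```

>>> apply_moves:
  targets:
    - {"fingers": -1, "dx": 0, "dy": 0, "dz": 0, "wx": 0, "wy": 0, "wz": 0}
    - {"fingers": -1, "dx": 0, "dy": 0, "dz": 0, "wx": 0, "wy": 0, "wz": 0}
    - {"fingers": -1, "dx": 0, "dy": -1, "dz": -1, "wx": 0.003, "wy": -0.001, "wz": 0}
    - {"fingers": -1, "dx": -0.5, "dy": -2, "dz": -2, "wx": 0.006, "wy": -0.003, "wz": 0}
    - {"fingers": -1, "dx": -1, "dy": -4, "dz": -3.5, "wx": 0.012, "wy": -0.005, "wz": 0}
    - {"fingers": -1, "dx": -1.3, "dy": -5.5, "dz": -5, "wx": 0.016, "wy": -0.006, "wz": 0}
    - {"fingers": -1, "dx": -1.7, "dy": -7, "dz": -7, "wx": 0.02, "wy": -0.008, "wz": 0}
    - {"fingers": -1, "dx": -2, "dy": -8, "dz": -8.7, "wx": 0.024, "wy": -0.009, "wz": 0}

```text
t: 7.55
ee_pos: [0.5267, 0.1121, 0.1318]
tcp_rot: [0.129, 0.926, 0.351, 0.049]
force: [-0.2, -0.8, -0.6]
finger_gap: 0.0857
```

>>> apply_moves:
  targets:
    - {"fingers": -1, "dx": -0.2, "dy": -0.8, "dz": -1.3, "wx": 0.003, "wy": -0.001, "wz": 0}
    - {"fingers": -1, "dx": -0.5, "dy": -1.7, "dz": -2.7, "wx": 0.006, "wy": -0.002, "wz": 0}
    - {"fingers": -1, "dx": -0.7, "dy": -2.5, "dz": -4, "wx": 0.009, "wy": -0.003, "wz": 0}
    - {"fingers": -1, "dx": -1, "dy": -3.4, "dz": -5.4, "wx": 0.012, "wy": -0.004, "wz": 0}
    - {"fingers": -1, "dx": -1.2, "dy": -4.2, "dz": -6.8, "wx": 0.015, "wy": -0.005, "wz": 0}
    - {"fingers": -1, "dx": -1.5, "dy": -5, "dz": -8.2, "wx": 0.018, "wy": -0.006, "wz": 0}
    - {"fingers": -1, "dx": -1.7, "dy": -5.8, "dz": -9.6, "wx": 0.021, "wy": -0.007, "wz": 0}
    - {"fingers": -1, "dx": -1.9, "dy": -6.5, "dz": -11, "wx": 0.024, "wy": -0.007, "wz": 0}

```text
t: 8.22
ee_pos: [0.5247, 0.1058, 0.1209]
tcp_rot: [0.128, 0.922, 0.363, 0.05]
force: [0.2, 0.9, 0.2]
finger_gap: 0.0852
```

>>> apply_moves:
  targets:
    - {"fingers": -1, "dx": -0.2, "dy": -0.7, "dz": -1.4, "wx": 0.003, "wy": -0.001, "wz": 0}
    - {"fingers": -1, "dx": -0.4, "dy": -1.4, "dz": -2.9, "wx": 0.006, "wy": -0.002, "wz": 0}
    - {"fingers": -1, "dx": -0.6, "dy": -2.1, "dz": -4.3, "wx": 0.009, "wy": -0.003, "wz": 0}
    - {"fingers": -1, "dx": -0.8, "dy": -2.8, "dz": -5.8, "wx": 0.012, "wy": -0.003, "wz": 0}
    - {"fingers": -1, "dx": -1, "dy": -3.4, "dz": -7.2, "wx": 0.015, "wy": -0.004, "wz": 0}
    - {"fingers": -1, "dx": -1.2, "dy": -4, "dz": -8.7, "wx": 0.018, "wy": -0.005, "wz": 0}
    - {"fingers": -1, "dx": -1.4, "dy": -4.7, "dz": -10.2, "wx": 0.021, "wy": -0.006, "wz": 0}
    - {"fingers": -1, "dx": -1.5, "dy": -5.3, "dz": -11.7, "wx": 0.024, "wy": -0.007, "wz": 0}

```text
t: 8.88
ee_pos: [0.5232, 0.1005, 0.1092]
tcp_rot: [0.127, 0.917, 0.374, 0.052]
force: [0.5, -0.1, -0.8]
finger_gap: 0.0852
```

```bash
python3 look.py e1
python3 - <<'E'
from h import *
o=manip.get_obs();R0=Ro.from_quat(o['tcp_rot']).as_matrix();print(interval(o['ee_pos'],R0))
for i in range(6,14):
    th=.6-.05*i
    al=min(.8,.7+.0125*i);zc=-.036+.0005*i
    T,R=poseC(th,al,zc);print(round(th,2),delta(T,R,o))
E
```

```text
8.8833 [0.5232 0.1005 0.1092] [-0.395  0.548  1.901  0.928  1.051 -2.323] [ 0.47 -0.12 -0.8 ] 0.08517082210575914
([0.869, 0.289],)
0.3 (array([0. , 0.2, 0.4]), array([ 0.   , -0.   , -0.001]))
0.25 (array([-0.6, -2. , -5.6]), array([ 0.012, -0.004, -0.001]))
0.2 (array([ -1.1,  -3.9, -11.7]), array([ 0.024, -0.007, -0.001]))
0.15 (array([ -1.5,  -5.3, -18.5]), array([ 0.024, -0.007, -0.001]))
0.1 (array([ -1.8,  -6.3, -25.4]), array([ 0.024, -0.007, -0.001]))
0.05 (array([ -2. ,  -7.1, -32.3]), array([ 0.024, -0.007, -0.001]))
-0.0 (array([ -2.1,  -7.4, -39.2]), array([ 0.024, -0.007, -0.001]))
-0.05 (array([ -2.1,  -7.5, -46.1]), array([ 0.024, -0.007, -0.001]))
```

View pics/e1.png

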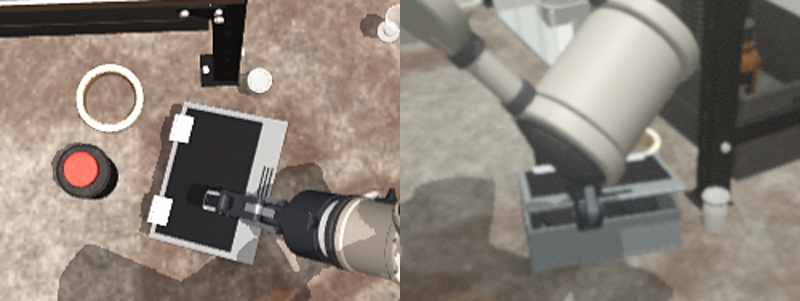

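>>> apply_moves:
  targets:
    - {"fingers": -1, "dx": -0.2, "dy": -0.5, "dz": -1.4, "wx": 0.003, "wy": -0.001, "wz": 0}
    - {"fingers": -1, "dx": -0.3, "dy": -1, "dz": -2.9, "wx": 0.006, "wy": -0.002, "wz": 0}
    - {"fingers": -1, "dx": -0.5, "dy": -1.5, "dz": -4.3, "wx": 0.009, "wy": -0.003, "wz": 0}
    - {"fingers": -1, "dx": -0.6, "dy": -2, "dz": -5.8, "wx": 0.012, "wy": -0.004, "wz": 0}
    - {"fingers": -1, "dx": -0.8, "dy": -2.5, "dz": -7.2, "wx": 0.015, "wy": -0.004, "wz": 0}
    - {"fingers": -1, "dx": -0.9, "dy": -3, "dz": -8.7, "wx": 0.018, "wy": -0.005, "wz": 0}
    - {"fingers": -1, "dx": -1, "dy": -3.5, "dz": -10.2, "wx": 0.021, "wy": -0.006, "wz": 0}
    - {"fingers": -1, "dx": -1.1, "dy": -4, "dz": -11.7, "wx": 0.024, "wy": -0.007, "wz": 0}

```text
t: 9.65
ee_pos: [0.5222, 0.0965, 0.0975]
tcp_rot: [0.127, 0.912, 0.386, 0.054]
force: [-0.2, 0.3, -0.4]
finger_gap: 0.0854
```

>>> apply_moves:
  targets:
    - {"fingers": -1, "dx": -0.1, "dy": -0.5, "dz": -1.2, "wx": 0, "wy": 0, "wz": 0}
    - {"fingers": -1, "dx": -0.3, "dy": -1, "dz": -2.4, "wx": 0, "wy": 0, "wz": 0}
    - {"fingers": -1, "dx": -0.4, "dy": -1.5, "dz": -3.6, "wx": 0, "wy": 0, "wz": 0}
    - {"fingers": -1, "dx": -0.5, "dy": -2, "dz": -4.8, "wx": 0, "wy": 0, "wz": 0}
    - {"fingers": -1, "dx": -0.7, "dy": -2.5, "dz": -6, "wx": 0, "wy": 0, "wz": 0}
    - {"fingers": -1, "dx": -0.8, "dy": -3, "dz": -7.2, "wx": 0, "wy": 0, "wz": 0}
    - {"fingers": -1, "dx": -0.9, "dy": -3.4, "dz": -8.4, "wx": 0, "wy": 0, "wz": 0}
    - {"fingers": -1, "dx": -1, "dy": -3.7, "dz": -9.6, "wx": 0, "wy": 0, "wz": 0}

```text
t: 10.32
ee_pos: [0.5212, 0.0928, 0.0879]
tcp_rot: [0.127, 0.912, 0.386, 0.054]
force: [-0.2, 0.4, -0.6]
finger_gap: 0.0854
```

```bash
python3 look.py e2
python3 - <<'E'
from h import *
import cv2
o=manip.get_obs();R0=Ro.from_quat(o['tcp_rot']).as_matrix();print(interval(o['ee_pos'],R0))
print("tip inner box",((R0@[0,-.0428,-.013]+o['ee_pos']-O)@B).round(4))
cv2.imwrite("pics/e3.png",manip.camera("wrist")["image"][:,:,::-1])
E
```

```text
10.3167 [0.5212 0.0928 0.0879] [-0.423  0.598  1.917  0.963  1.043 -2.407] [-0.17  0.42 -0.64] 0.08536115972199894
([0.691, 0.116],)
tip inner box [-0.0709  0.0298  0.0662]
```

View pics/e2.png

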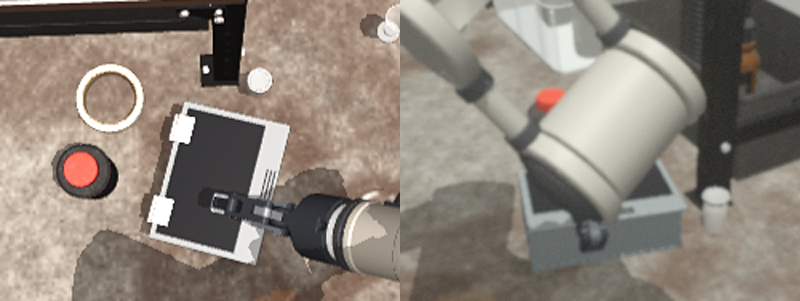

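View pics/e3.png

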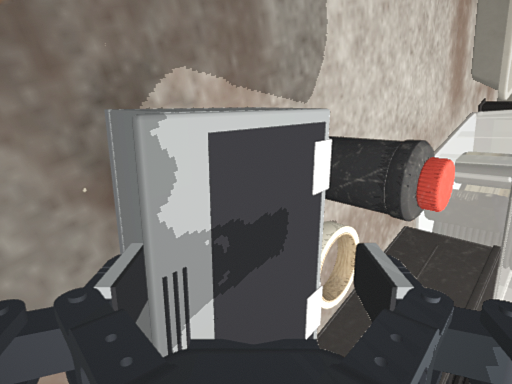

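>>> apply_moves:
  targets:
    - {"fingers": -1, "dx": -0.1, "dy": -0.3, "dz": -1, "wx": 0, "wy": 0, "wz": 0}
    - {"fingers": -1, "dx": -0.2, "dy": -0.6, "dz": -2, "wx": 0, "wy": 0, "wz": 0}
    - {"fingers": -1, "dx": -0.3, "dy": -0.9, "dz": -3, "wx": 0, "wy": 0, "wz": 0}
    - {"fingers": -1, "dx": -0.4, "dy": -1.2, "dz": -4, "wx": 0, "wy": 0, "wz": 0}
    - {"fingers": -1, "dx": -0.5, "dy": -1.5, "dz": -5, "wx": 0, "wy": 0, "wz": 0}
    - {"fingers": -1, "dx": -0.5, "dy": -1.7, "dz": -6, "wx": 0, "wy": 0, "wz": 0}
    - {"fingers": -1, "dx": -0.5, "dy": -1.9, "dz": -7, "wx": 0, "wy": 0, "wz": 0}
    - {"fingers": -1, "dx": -0.5, "dy": -2, "dz": -8, "wx": 0, "wy": 0, "wz": 0}

```text
t: 11.13
ee_pos: [0.5207, 0.0908, 0.0799]
tcp_rot: [0.127, 0.912, 0.386, 0.054]
force: [0.5, 0.6, -0.9]
finger_gap: 0.0852
```

>>> apply_moves:
  targets:
    - {"fingers": -1, "dx": 0, "dy": 0, "dz": -0.8, "wx": 0, "wy": 0, "wz": 0}
    - {"fingers": -1, "dx": 0, "dy": 0, "dz": -1.6, "wx": 0, "wy": 0, "wz": 0}
    - {"fingers": -1, "dx": 0, "dy": 0, "dz": -2.4, "wx": 0, "wy": 0, "wz": 0}
    - {"fingers": -1, "dx": 0, "dy": 0, "dz": -3.2, "wx": 0, "wy": 0, "wz": 0}
    - {"fingers": -1, "dx": 0, "dy": 0, "dz": -4, "wx": 0, "wy": 0, "wz": 0}
    - {"fingers": -1, "dx": 0, "dy": 0, "dz": -4.8, "wx": 0, "wy": 0, "wz": 0}
    - {"fingers": -1, "dx": 0, "dy": 0, "dz": -5.6, "wx": 0, "wy": 0, "wz": 0}
    - {"fingers": -1, "dx": 0, "dy": 0, "dz": -6.4, "wx": 0, "wy": 0, "wz": 0}

```text
t: 11.8
ee_pos: [0.5208, 0.0909, 0.0737]
tcp_rot: [0.127, 0.912, 0.386, 0.054]
force: [-0.3, 0.6, 0.4]
finger_gap: 0.0855
```

>>> apply_moves:
  targets:
    - {"fingers": -1, "dx": 0, "dy": 0, "dz": -0.8, "wx": 0, "wy": 0, "wz": 0}
    - {"fingers": -1, "dx": 0, "dy": 0, "dz": -1.6, "wx": 0, "wy": 0, "wz": 0}
    - {"fingers": -1, "dx": 0, "dy": 0, "dz": -2.4, "wx": 0, "wy": 0, "wz": 0}
    - {"fingers": -1, "dx": 0, "dy": 0, "dz": -3.2, "wx": 0, "wy": 0, "wz": 0}
    - {"fingers": -1, "dx": 0, "dy": 0, "dz": -4, "wx": 0, "wy": 0, "wz": 0}
    - {"fingers": -1, "dx": 0, "dy": 0, "dz": -4.8, "wx": 0, "wy": 0, "wz": 0}
    - {"fingers": -1, "dx": 0, "dy": 0, "dz": -5.6, "wx": 0, "wy": 0, "wz": 0}
    - {"fingers": -1, "dx": 0, "dy": 0, "dz": -6.4, "wx": 0, "wy": 0, "wz": 0}

```text
t: 12.47
ee_pos: [0.5207, 0.0909, 0.0672]
tcp_rot: [0.127, 0.912, 0.386, 0.054]
force: [0.1, -0.0, -0.4]
finger_gap: 0.0851
```

```bash
python3 look.py e4
python3 - <<'E'
from h import *
import cv2
o=manip.get_obs();R0=Ro.from_quat(o['tcp_rot']).as_matrix();print(interval(o['ee_pos'],R0))
print("tip inner box",((R0@[0,-.0428,-.013]+o['ee_pos']-O)@B).round(4))
cv2.imwrite("pics/e5.png",manip.camera("wrist")["image"][:,:,::-1])
E
```

```text
12.4667 [0.5207 0.0909 0.0672] [-0.428  0.639  1.926  0.985  1.018 -2.456] [ 0.1  -0.03 -0.42] 0.0851117874363258
([0.493, -0.04],)
tip inner box [-0.0729  0.0298  0.0455]
```

View pics/e4.png

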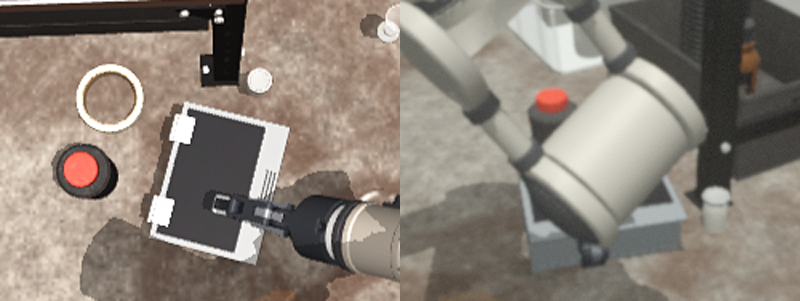

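View pics/e5.png

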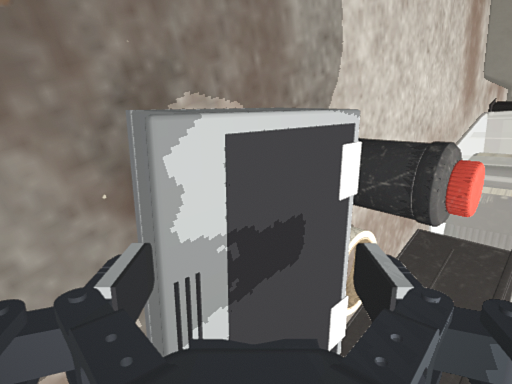

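>>> apply_moves:
  targets:
    - {"fingers": -1, "dx": 0, "dy": 0, "dz": -1, "wx": 0, "wy": 0, "wz": 0}
    - {"fingers": -1, "dx": -0.5, "dy": -2, "dz": -2, "wx": 0, "wy": 0, "wz": 0}
    - {"fingers": -1, "dx": -1.5, "dy": -5, "dz": -2, "wx": 0, "wy": 0, "wz": 0}
    - {"fingers": -1, "dx": -3, "dy": -10, "dz": -2, "wx": 0, "wy": 0, "wz": 0}
    - {"fingers": -1, "dx": -6, "dy": -20, "dz": -2, "wx": 0, "wy": 0, "wz": 0}
    - {"fingers": -1, "dx": -10, "dy": -35, "dz": -2, "wx": 0, "wy": 0, "wz": 0}
    - {"fingers": -1, "dx": -15, "dy": -52, "dz": 0, "wx": 0, "wy": 0, "wz": 0}
    - {"fingers": -1, "dx": -20, "dy": -70, "dz": 3, "wx": 0, "wy": 0, "wz": 0}

```text
t: 13.28
ee_pos: [0.5, 0.0197, 0.0701]
tcp_rot: [0.127, 0.912, 0.386, 0.054]
force: [0.8, 0.2, -0.4]
finger_gap: 0.0853
```

>>> apply_moves:
  targets:
    - {"fingers": -1, "dx": -5, "dy": -18, "dz": 5, "wx": 0, "wy": 0, "wz": 0}
    - {"fingers": -1, "dx": -10, "dy": -36, "dz": 10, "wx": 0, "wy": 0, "wz": 0}
    - {"fingers": -1, "dx": -15, "dy": -54, "dz": 20, "wx": 0, "wy": 0, "wz": 0}
    - {"fingers": -1, "dx": -20, "dy": -70, "dz": 35, "wx": 0, "wy": 0, "wz": 0}
    - {"fingers": -1, "dx": -20, "dy": -80, "dz": 60, "wx": 0, "wy": 0, "wz": 0}
    - {"fingers": -1, "dx": -20, "dy": -80, "dz": 70, "wx": 0, "wy": 0, "wz": 0}
    - {"fingers": -1, "dx": -20, "dy": -80, "dz": 70, "wx": 0, "wy": 0, "wz": 0}
    - {"fingers": -1, "dx": -20, "dy": -80, "dz": 70, "wx": 0, "wy": 0, "wz": 0}

```text
t: 13.95
ee_pos: [0.4804, -0.059, 0.14]
tcp_rot: [0.127, 0.912, 0.385, 0.054]
force: [-0.4, 0.0, 0.1]
finger_gap: 0.0854
```

```bash
python3 look.py f1
python3 - <<'E'
from h import *
for th in(0,.05):
    L=np.array([[.062-.145*np.cos(th)+.003*np.sin(th),y,.066+.145*np.sin(th)] for y in(-.092,.092)])@B.T+O
    u=proj(TOP,L);print(th,((u-[130,100])*1.6).round(1).tolist(),(((proj(SC,L)-[100,85])*1.6)+[400,0]).round(1).tolist())
E
```

```text
13.95 [ 0.4804 -0.059   0.14  ] [-0.734  0.535  1.815  0.73   1.303 -2.419] [-0.43  0.01  0.1 ] 0.08541763562231434
0 [[291.3, 126.6], [257.2, 265.3]] [[688.1, 218.1], [529.8, 242.3]]
0.05 [[291.6, 125.7], [257.3, 265.5]] [[688.3, 212.9], [529.2, 237.1]]
```

View pics/f1.png

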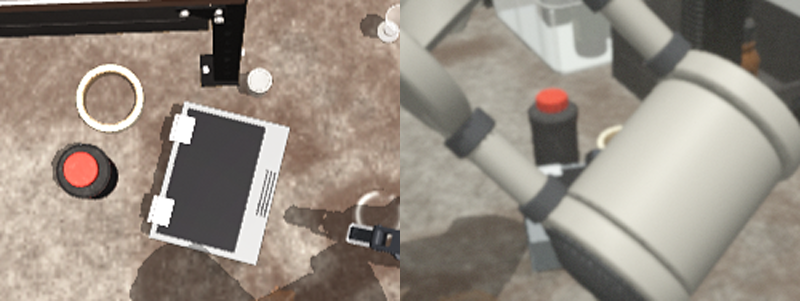

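>>> apply_moves:
  targets:
    - {"fingers": -1, "dx": -10, "dy": 0, "dz": 25, "wx": 0, "wy": 0, "wz": 0}
    - {"fingers": -1, "dx": -25, "dy": 0, "dz": 50, "wx": 0, "wy": 0, "wz": 0}
    - {"fingers": -1, "dx": -40, "dy": -10, "dz": 75, "wx": -0.1, "wy": 0.03, "wz": 0}
    - {"fingers": -1, "dx": -60, "dy": -20, "dz": 100, "wx": -0.2, "wy": 0.06, "wz": 0}
    - {"fingers": -1, "dx": -80, "dy": -30, "dz": 120, "wx": -0.3, "wy": 0.09, "wz": 0}
    - {"fingers": -1, "dx": -100, "dy": -40, "dz": 140, "wx": -0.4, "wy": 0.12, "wz": 0}
    - {"fingers": -1, "dx": -100, "dy": -40, "dz": 140, "wx": -0.4, "wy": 0.12, "wz": 0}
    - {"fingers": -1, "dx": -100, "dy": -40, "dz": 140, "wx": -0.4, "wy": 0.12, "wz": 0}

```text
t: 14.72
ee_pos: [0.3808, -0.0982, 0.2808]
tcp_rot: [0.135, 0.972, 0.188, 0.024]
force: [0.4, 1.4, 0.2]
finger_gap: 0.0855
```

```bash
python3 look.py f2
python3 - <<'E'
from h import *
import cv2
cv2.imwrite("pics/f3.png",manip.camera("wrist")["image"][:,:,::-1])
E
```

```text
14.7167 [ 0.3808 -0.0982  0.2808] [-0.73   0.102  1.763  0.342  1.46  -2.095] [0.39 1.36 0.19] 0.08545942707164782
```

View pics/f2.png

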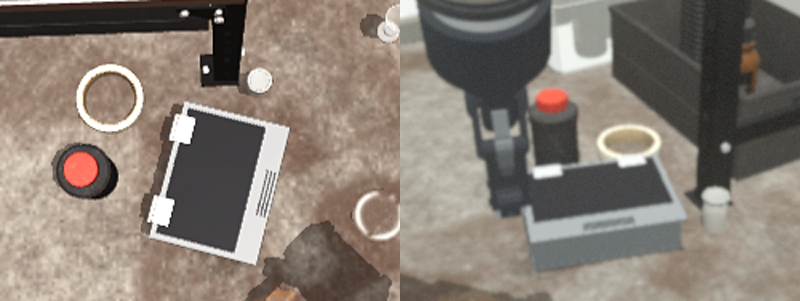

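View pics/f3.png

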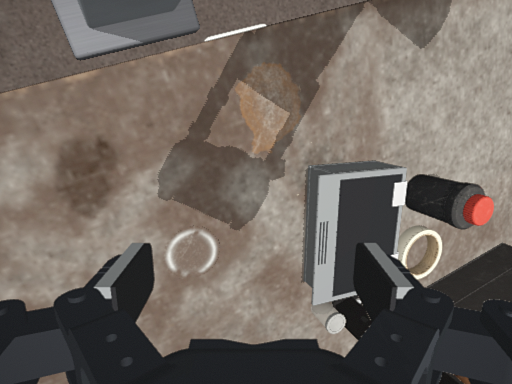

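Run:
```python
from h import *
print(manip.hand_in())
```

```text
the job is handed in; nothing more can be done
None
```

The lid is shut and the job is handed in; it took about 15 s of the 53 s. I don't know the verdict, since handing in reports none.

**What I did:** I straddled the lid from above with the open fingers. The rear finger nudged it past upright to about 1.15 rad. It then fell onto the waiting front finger, which held it at about 0.6 rad for roughly half a second or more. I lowered it at about 0.15 rad/s, slowing to 0.1 rad/s or less for the last part. The finger went about 8 mm below the shut position, then I drew it out forwards.

**Last checks:**
- **Lid:** its free edge lies where the shut position projects in the top and scene pictures, to within a pixel or two.
- **Things around the box:** the tank, tape and film can look unmoved.
- **Things in the box:** the jar and loupe are hidden under the lid, so I couldn't check them at the end. The fingers never went inside the box.
- **Forces:** readings at the end of each move stayed under about 2 N. I had no reading at the moment of the catch itself.

**What went wrong:** my first approach, with the tool tilted in from the robot's side, ran into the joint 4 limit. I backed off without touching anything and changed to the straddle from above.

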